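# Tuck the job-card holder's flap under its lip

### The job

The job card on the bench is still weighed down by the black roll of tape: with the fingertips, push the roll sideways off the card holder until it lies flat on the bench beside it. Then fold the holder's sprung metal flap over the card, and while keeping it pressed flat push it on by its raised rib until its free edge is tucked fully home beneath the steel retaining lip, so that the flap stays down when you leave it. Pick nothing up, and leave the marker and the two pipe elbows round the holder where they are.

Things in the scene. Friction and masses are not known exactly. Their poses are not given: they have to be found in the camera images.
- holder: Job-card holder fixed to the bench: black board 180 x 150 x 8 mm (x, y, z) with a white card on it, 100 mm metal flap at one end, steel lip at the other. Origin: centre of the underside, on the bench. x points from the hinge to the lip (the way the flap folds), y along the hinge, z up; yaw varies. From x = -42 to 51 mm, between hinge ears and lip, the board is open on both y sides.
- hinge (a point): Axis of the hinge pin at its middle, as it starts (untucked): holder x = -70 mm, 14 mm above the bench, pin along holder y. The pin runs in slots in two steel ears, 22 mm high, at holder y = +-66 mm and from x = -80 to -42 mm.
- lip_edge (a point): Middle of the lip's edge, on its underside, 18.5 mm above the bench, at holder x = 51 mm; the flap's free edge goes beneath it. Steel bracket 80 mm long in y: overhang 3 mm thick from x = 51 to 69 mm, closed by a wall at x = 66 mm; top 21.5 mm above the bench.
- flap (a joint): Flap angle in rad: 0 = folded flat, parallel to the board; pi/2 upright; starts about 1.75 to 2.05, leaning away from the lip. Steel plate, 112 mm from pin to free edge, 100 mm wide, 3 mm thick, centred on the pin: at 0 its top face (the face away from the lip when open) is 15.5 mm above the bench. A light spring (about 1 N at the free edge) raises it again if let go untucked.
- flap_slide (a joint): Travel of the hinge pin along its slots towards the lip, in m: 0 at the start, 0.020 fully home. About 4 N of friction; stays where it is put. At 0 the folded flap's edge is at holder x = 42 mm, 9 mm short of the lip; at 0.020 it is 11 mm beneath it. The flap cannot pass through the lip: fold it down first, then push it in.
- flap_rib (a point): Middle of the top of the raised rib across the flap's outer (top) face, 85 mm from the hinge pin; the rib is 100 mm long, 6 mm thick, 7.5 mm proud of the face. A fingertip on the flap, on the hinge side of the rib, can push against it. Moves with the flap.
- roll_centre (a point): Centre, half-way up, of the black roll of tape, 60 mm across and 19 mm high, about 50 g, lying flat and loose on the card between hinge and lip at the start (centre 17.5 mm above the bench; 9.5 mm when it lies on the bench).
- tape_roll: The same roll; origin at the centre of its underside, z is its axis.
- marker: Bystander: white marker pen 135 mm long, 17 mm thick, lying loose on the bench about 175 mm behind the holder's centre (on the hinge side), roughly parallel to the hinge. Origin: centre of its underside.
- elbow_a: Bystander: larger copper pipe elbow 55 x 55 x 26 mm, loose on the bench beyond the lip. Origin: centre of its underside.
- elbow_b: Bystander: smaller copper pipe elbow 49 x 49 x 22 mm, loose on the bench beyond the lip. Origin: centre of its underside.

How it is judged:
By the outcome, as a careful person would: the job done as asked, in the order asked, and still so for the second after the job is handed in, with the robot touching nothing.
It also fails if it takes over 53 s, if anything falls off the work surface, if the arm or the gripper's body presses on something with over 40 N, if the wrist force passes 120 N, or if a joint passes its speed limit or range.

### The arm

A 6-joint arm with a two-finger parallel gripper is mounted at the origin on a cart in front of the work surface, level with it; the furniture and walls round the work are solid. World frame = base frame: x ahead of the robot, y to its left, z up, the work surface at z = 0. Lengths are in m, angles in degrees, forces in N, time in s.
With the tool pointing down it reaches from about 0.275 to 0.85 m from the base axis. Payload 19 kg.
Tool frame: the origin (TCP) lies midway between the tips of the shut fingers; the grasp point (between the pads) lies grip_point_offset behind it (grip_point_offset is the distance from the TCP to the grasp point, in m); z points along the fingers, y is the direction in which the jaws open and shut (so a half turn about z gives the same grasp; the last joint's range is limited). The gripper opens to 85 mm and grips with 20 to 120 N. Pads are 22 mm wide; open, the fingers measure 114 mm over their backs; the gripper's body (76 mm by 85 mm) begins 54 mm behind the grasp point. The pads swing forward as they close: fully open they stand 13 mm farther back than shut.
Start: joints at [-79.24, 8.623, 82.357, -0, 89.026, -7.678], TCP at [0.182, -0.545, 0.231] pointing down, gripper open.
Joint ranges: [-160.23, 160.23], [-39.13, 120.54], [6.94, 153.29], [-79.49, 259.48], [9.18, 160.14], [-161.06, 161.06]. Speed limits (degrees/s): [108.29, 108.29, 127.2, 172.46, 172.46, 172.46].

### API

Orientations are given as a 3x3 rotation matrix whose columns are the frame's x, y, z axes.
In Python, from plant import * gives the robot as it stands. The module is installed in compiled form; this text tells all that it offers. Calls block until the motion is done:
- goto(position, orientation): joint-space move of the TCP to a pose.
- movel(position, frame=None, speed=0.15): straight line of the TCP; frame=None keeps the orientation; speed is the mean speed in m/s.
- movej(angles): joint-space move.
- set_gripper(opening, grip_force=None): finger opening in m; grip_force is the grip in N (None keeps the last); returns when the fingers have stopped.
- sleep(seconds).
- solve_ik(position, orientation): joint angles nearest the present ones, or None.
- camera(name): name is "side" or "top"; returns a dict with "pixels" (420x560x3 uint8, red, green, blue), "range_z" (420x560 float32, m along the optical axis (not along the pixel's ray), 0 where there is no reading), "fx", "fy", "cx", "cy" (pixels), "world_from_camera" (4x4, takes a point from camera to world coordinates). Camera axes: x right, y down, z forward; pixel columns grow to the right and rows downward; lengths in m; the calibration is good to about 2 mm. A picture is of the moment at which its call begins.
A pose or a line that the arm cannot do raises MotionError and nothing moves.
- close_job(): hands the job in, once; it reports no verdict.
Readings, each from a call of its own:
- get_time_s(): time.
- get_joint_pos(): joint angles.
- get_qvel(): joint speeds.
- get_tau(): joint torques, N m.
- get_ee_pos(): TCP position.
- get_tcp_rot(): TCP orientation.
- get_ft_force(): force on the tool from outside, world axes, zero at the start.
- get_moment(): the same for the moment, N m.
- get_width(): finger opening in m.
Only numpy, scipy, OpenCV 4.12 (cv2) and the standard library are available. Lean on these libraries where they do the work, as an engineer would, in place of code of your own. Each camera call takes 0.05 s, during which the arm holds its last target.

## Working session

There is one attempt and no reset: what is moved stays moved. The work goes in short steps, each a Python script; the robot and the scene stay as the last script left them, time stands still between calls to the robot, and variables do not carry over. Pictures are saved under pics/ and viewed, and the job is handed in when it is done.

```bash
mkdir -p pics; python3 - <<'E'
from plant import *
import cv2,numpy as np
for n in("top","side"):
    c=camera(n); np.savez(f"pics/{n}0.npz",**c); cv2.imwrite(f"pics/{n}0.png",c["pixels"][:,:,::-1])
    print(n,c["fx"],c["cx"],c["cy"],np.round(c["world_from_camera"],3))
print(get_time_s(),get_ee_pos(),get_tcp_rot(),get_width(),grip_point_offset)
E
```

```text
top 384.78726043449115 284.0445904508927 214.53749835247504 [[ 0.015 -0.999  0.038  0.495]
 [-1.    -0.016 -0.017  0.053]
 [ 0.017 -0.037 -0.999  0.901]
 [ 0.     0.     0.     1.   ]]
side 494.78607315366423 288.08079173619467 212.56157553265294 [[ 0.922 -0.212  0.324  0.273]
 [-0.387 -0.552  0.739 -0.573]
 [ 0.023 -0.807 -0.591  0.544]
 [ 0.     0.     0.     1.   ]]
0.1 [ 0.18178718 -0.5452697   0.23075217] [[ 9.48676657e-01  3.16247632e-01 -1.90077529e-04]
 [ 3.16247645e-01 -9.48676038e-01  1.09612675e-03]
 [ 1.66325491e-04 -1.09998143e-03 -9.99999381e-01]] 0.08544938691244383 0.0187
```

View pics/top0.png

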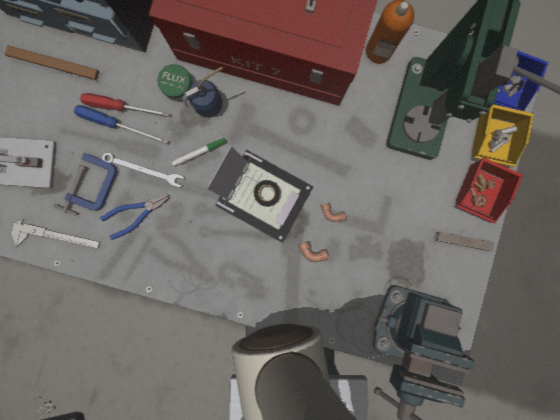

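View pics/side0.png

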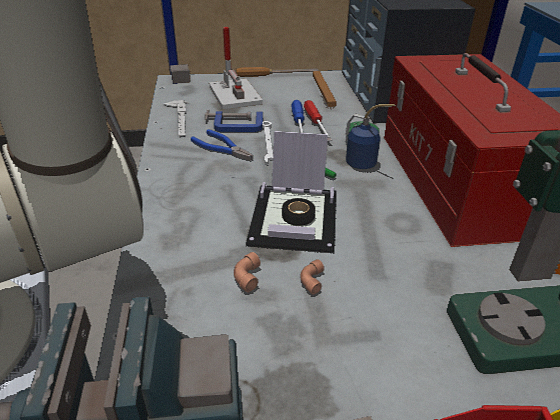

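The top view shows the board around (265,195), the roll at (267,193), the flap at (228,173), the lip at about (286,212), the elbows at (333,213) and (314,252), and the marker at (200,152). I'll zoom in to measure.

```bash
cat > h.py <<'E'
import numpy as np,cv2
def ray(c,u,v,z):
    T=np.array(c["world_from_camera"]);d=T[:3,:3]@np.array([(u-c["cx"])/c["fx"],(v-c["cy"])/c["fy"],1.])
    o=T[:3,3];return o+d*(z-o[2])/d[2]
def proj(c,p):
    T=np.linalg.inv(c["world_from_camera"]);q=T[:3,:3]@np.array(p)+T[:3,3]
    return np.array([c["fx"]*q[0]/q[2]+c["cx"],c["fy"]*q[1]/q[2]+c["cy"]])
E
python3 - <<'E'
from h import *
for n,(x0,y0,x1,y1) in dict(top=(160,130,360,270),side=(220,120,360,300)).items():
    c=np.load(f"pics/{n}0.npz"); im=c["pixels"][y0:y1,x0:x1,::-1]
    s=4 if n=="top" else 3.3
    cv2.imwrite(f"pics/{n}0z.png",cv2.resize(im,None,fx=s,fy=s,interpolation=cv2.INTER_CUBIC))
E
```

```text
(no output)
```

View pics/top0z.png

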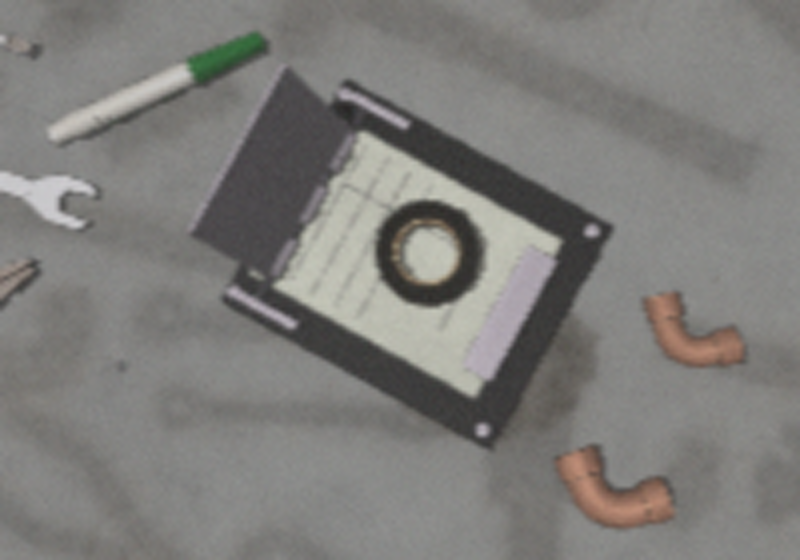

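View pics/side0z.png

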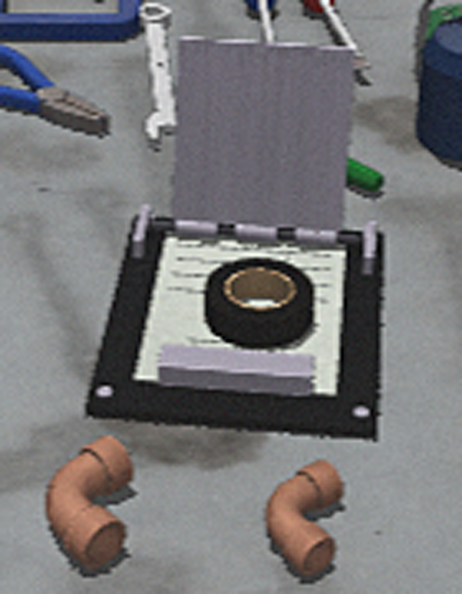

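```bash
python3 - <<'E'
from h import *
c=np.load("pics/top0.npz")
R=lambda u,v,z:ray(c,160+(u+.5)/4-.5,130+(v+.5)/4-.5,z)
K=[R(347,80,.008),R(612,228,.008),R(491,448,.008),R(222,297,.008)] # hingeL?, lip..
K=np.array(K);print(K)
print([np.linalg.norm(K[i]-K[(i+1)%4]) for i in range(4)])
# colour: board dark mask
ctr=K.mean(0);ex=(K[1]+K[2]-K[0]-K[3]);print(ctr,np.degrees(np.arctan2(ex[1],ex[0])))
# lip & ears
for p,z in [((543,243),.0215),((481,384),.0215),((340,90),.022),((409,126),.022),((228,290),.022),((297,327),.022)]: print(p,R(*p,z))
print("lip-corner",[R(*p,.0215) for p in [(532,243),(557,256),(464,370),(488,383)]])
print("roll",R(431,253,.027), "bottomcirc")
print("elbows",R(695,330,.01),R(612,490,.01),"marker",R(158,87,.008))
# side cross-check
s=np.load("pics/side0.npz");
S=lambda u,v,z:ray(s,220+(u+.5)/3.3-.5,120+(v+.5)/3.3-.5,z)
print("side corners lip",S(88,408,.008),S(378,430,.008))
print("side roll top",S(260,290,.027))
print("flap free edge: top",[R(*p,.118) for p in[(287,67),(192,234)]])
E
```

```text
[[ 0.6792077   0.12872284  0.008     ]
 [ 0.595227   -0.02714593  0.008     ]
 [ 0.46619481  0.04143104  0.008     ]
 [ 0.5512398   0.19864938  0.008     ]]
[np.float64(0.17705318715173288), np.float64(0.14612360006334785), np.float64(0.178746349983015), np.float64(0.14582696888346838)]
[0.57296733 0.08541434 0.008     ] -118.36318758833907
(543, 243) [0.58440997 0.013591   0.0215    ]
(481, 384) [0.50303552 0.04788453 0.0215    ]
(340, 90) [0.67047259 0.13144522 0.022     ]
(409, 126) [0.65041069 0.09151639 0.022     ]
(228, 290) [0.55442136 0.19304771 0.022     ]
(297, 327) [0.53392199 0.15334481 0.022     ]
lip-corner [array([0.58430313, 0.01990246, 0.0215    ]), array([0.57706908, 0.00545312, 0.0215    ]), array([0.51088037, 0.0577193 , 0.0215    ]), array([0.5036678 , 0.04389534, 0.0215    ])]
roll [0.57706671 0.07753201 0.027     ] bottomcirc
elbows [ 0.53638831 -0.07597326  0.01      ] [ 0.44305568 -0.02885247  0.01      ] marker [0.67304369 0.2384593  0.008     ]
side corners lip [0.46760065 0.0413943  0.008     ] [ 0.59822956 -0.02783679  0.008     ]
side roll top [0.5800422  0.08064458 0.027     ]
flap free edge: top [array([0.66269593, 0.15020339, 0.118     ]), array([0.57622222, 0.19667946, 0.118     ])]
```

```bash
cat >> h.py <<'E'
C=np.array([.574,.086]);Y=np.radians(-118.3)
EX=np.array([np.cos(Y),np.sin(Y)]);EY=np.array([-EX[1],EX[0]])
def W(x,y,z): # holder mm -> world m
    return np.array([*(C+(EX*x+EY*y)/1000),z/1000])
def H(p): d=np.array(p[:2])-C; return np.array([d@EX,d@EY,p[2]])*1000
def down(yv):
    y=np.array([*yv,0.]);z=np.array([0,0,-1.]);return np.column_stack([np.cross(y,z),y,z])
def snap(n,tag,box=(160,130,360,270),s=4):
    from plant import camera
    c=camera(n);np.savez(f"pics/{n}{tag}.npz",**c);x0,y0,x1,y1=box
    cv2.imwrite(f"pics/{n}{tag}.png",cv2.resize(c["pixels"][y0:y1,x0:x1,::-1],None,fx=s,fy=s,interpolation=cv2.INTER_CUBIC))
SB=(220,120,360,300)
E
python3 - <<'E'
from plant import *
from h import *
for nm,yv,p in[("EX",EX,W(4,-44,150)),("-EX",-EX,W(4,-44,150)),("EY",EY,W(-135,0,160)),("-EY",-EY,W(-135,0,160))]:
    q=solve_ik(p,down(yv)); print(nm,None if q is None else np.round(q,1))
print(H(W(4,-44,150)),W(4,-44,150))
E
```

```text
EX [  2.8   7.2  93.5  -0.   79.3 121.1]
-EX [  2.8   7.2  93.5  -0.   79.3 -58.9]
EY [11.2 21.6 74.3 -0.  84.  39.5]
-EY [  11.2   21.6   74.3   -0.    84.  -140.5]
[  4. -44. 150.] [0.53336264 0.10333797 0.15      ]
```

```bash
python3 - <<'E'
from plant import *
from h import *
set_gripper(0.026)
goto(W(4,-44,150),down(-EX))
print(get_time_s(),get_width(),H(get_ee_pos()))
movel(W(4,-44,40),speed=.15); movel(W(4,-44,12),speed=.06)
print(get_time_s(),H(get_ee_pos()),get_ft_force())
snap("side","1",SB,3.3)
E
```

```text
3.325 0.02580916101087833 [  4.47861115 -43.52021563 150.06346886]
4.825 [  4.01265889 -44.02712445  11.87558611] [ 0.40303077 -0.77197936  0.5666721 ]
```

View pics/side1.png

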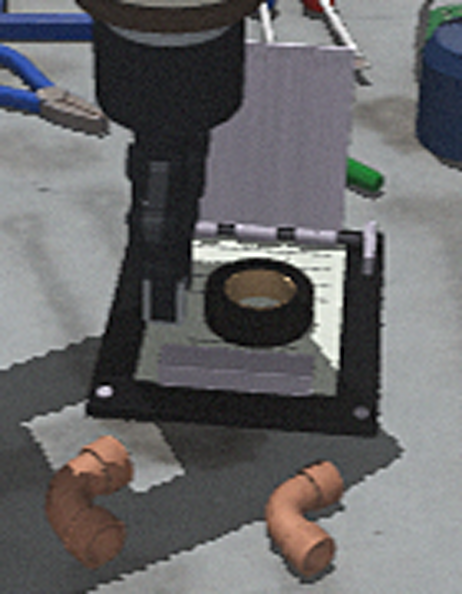

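The fingertips are standing on the card side of the board at about (165,315) in the zoom, left of the untouched roll at (260,300). Next I push towards +y.

```bash
python3 - <<'E'
from plant import *
from h import *
for y in(-15,15,45,82):
    movel(W(4,y,12),speed=.06); print(get_time_s(),np.round(H(get_ee_pos()),1),np.round(get_ft_force(),1))
sleep(.3)
movel(W(4,70,12),speed=.06);movel(W(4,70,150),speed=.25)
snap("side","2",(220,120,390,300),3.2);snap("top","2")
print(get_time_s())
E
```

```text
5.5083 [  4.1 -15.   11.8] [-0.2  0.3 -0.5]
6.1583 [ 4.1 15.  11.8] [-0.5 -0.2 -0.2]
6.8083 [ 4.1 44.9 11.8] [-0.2 -0.5 -0.1]
7.575 [ 4.1 81.9 11.8] [ 0.4  0.  -0.3]
9.025
```

View pics/side2.png

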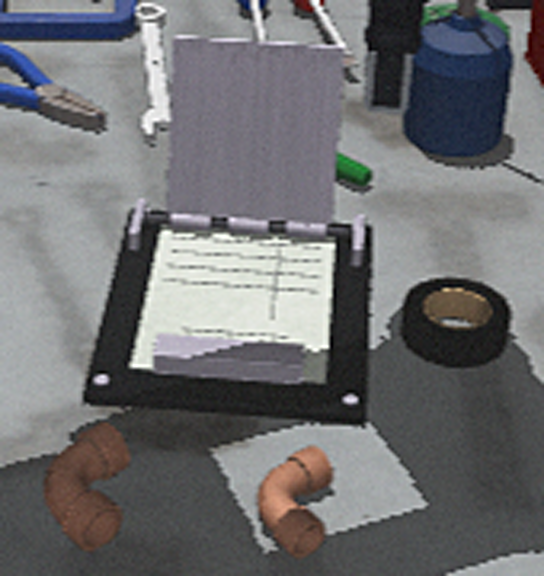

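View pics/top2.png

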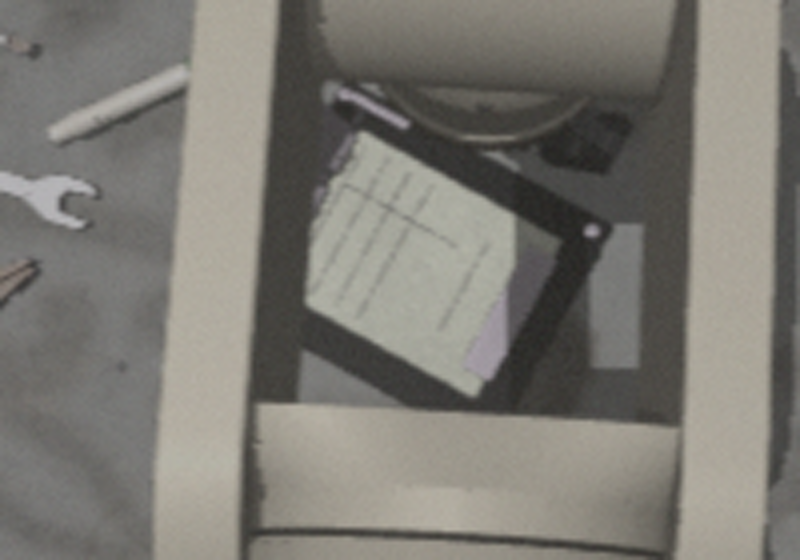

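The roll lies flat on the bench at about (456,320) in the side zoom, clear of the board, and the bystanders look unmoved. Now the flap: I'll shut the fingers and go behind it.

```bash
python3 - <<'E'
from plant import *
from h import *
s=np.load("pics/side2.npz")
print("roll holder",H(ray(s,220+456.5/3.2-.5,120+308/3.2-.5,.019)))
movel(W(4,70,185),speed=.25)
set_gripper(0.0)
goto(W(-138,0,185),down(EY))
print(get_time_s(),H(get_ee_pos()),get_width())
movel(W(-138,0,76),speed=.15)
print(get_time_s(),H(get_ee_pos()),get_ft_force())
snap("side","3",SB,3.3)
E
```

```text
roll holder [  1.2406718  122.52444289  19.        ]
11.3417 [-1.37815106e+02  1.65129670e-01  1.84981067e+02] -0.0001060492766109798
12.2167 [-138.32301726    0.43150886   77.11822406] [ 0.23956141  0.61288916 -0.10343485]
```

View pics/side3.png

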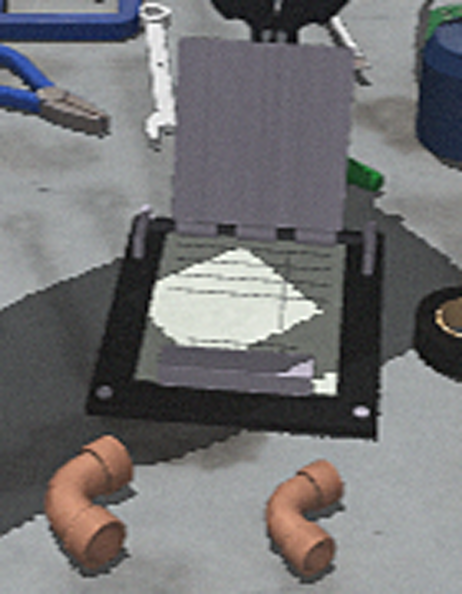

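```bash
python3 - <<'E'
from plant import *
from h import *
r0=60
for th in list(np.arange(1.75,0.2,-.13)):
    c,s=np.cos(th),np.sin(th)
    z=14+r0*s+1.5*c
    # min x of outline points (rib, edge, corner) lying above tip
    pts=[(r0,1.5),(82,9),(88,9),(112,1.5)]
    fx=min(r*c-h*s for r,h in pts if r*s+h*c>=z-14-1e-6)
    movel(W(-70+fx-11+2,0,z),speed=.12)
    f=get_ft_force();p=H(get_ee_pos())
    print(round(th,2),round(get_time_s(),2),np.round(p,1),np.round([f[:2]@EX,f[:2]@EY,f[2]],1))
    if np.linalg.norm(f)>20: print("STOP");break
snap("side","4",SB,3.3)
E
```

```text
1.75 12.71 [-103.7    0.3   73.5] [-0.1 -0.7  0.4]
1.62 12.96 [-92.6   0.1  74.1] [-0.5 -0.3 -0.5]
1.49 13.21 [-81.5   0.1  74. ] [-0.4  0.8 -0.9]
1.36 13.46 [-70.7   0.   73. ] [0.  0.3 0.8]
1.23 13.71 [-60.4   0.   71.1] [ 0.2 -0.4  0.8]
1.1 13.96 [-52.9  -0.1  68. ] [-0.7  0.   0.1]
0.97 14.21 [-45.9  -0.1  64.1] [-1.1 -0.5 -0.2]
0.84 14.46 [-39.6  -0.1  59.3] [-0.6  0.5  0.2]
0.71 14.71 [-34.1  -0.1  53.9] [-0.9 -0.8  0. ]
0.58 14.96 [-29.3  -0.1  47.7] [-0.1 -0.6  0.3]
0.45 15.21 [-25.3  -0.2  41. ] [-0.1 -1.   1.4]
0.32 15.46 [-22.3  -0.2  33.9] [ 0.4 -1.   1.1]
```

View pics/side4.png

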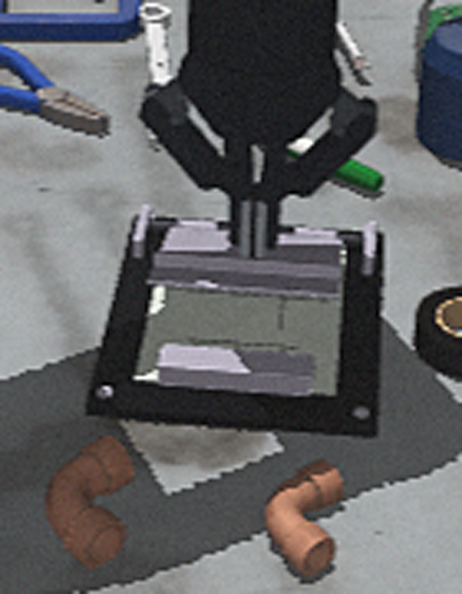

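The flap has come over under the fingertips. They're on its outer face at about (255,250), on the hinge side of the rib. I'll press it flat in small steps while watching the force.

```bash
python3 - <<'E'
from plant import *
from h import *
def rd(t):
    f=get_ft_force();p=H(get_ee_pos());v=np.round([f[:2]@EX,f[:2]@EY,f[2]],1)
    print(t,round(get_time_s(),2),np.round(p,1),v);return v
for x,z in[(-21,27),(-20,21),(-19,18),(-19,17),(-19,16),(-19,15),(-19,14),(-19,13)]:
    movel(W(x,0,z),speed=.08); v=rd(z)
    if v[2]>6: break
snap("side","5",SB,3.3)
E
```

```text
27 15.76 [-20.9  -0.1  26.7] [-0.2 -0.6  1. ]
21 16.01 [-19.9  -0.1  20.7] [0.8 0.2 1.6]
18 16.26 [-18.9   0.   17.9] [0.2 0.6 1.1]
17 16.51 [-18.9  -0.   17. ] [0.4 0.2 2.3]
16 16.76 [-19.   0.  16.] [0.6 0.7 2. ]
15 17.01 [-19.    0.1  15.2] [ 2.8 -0.8  6.2]
```

View pics/side5.png

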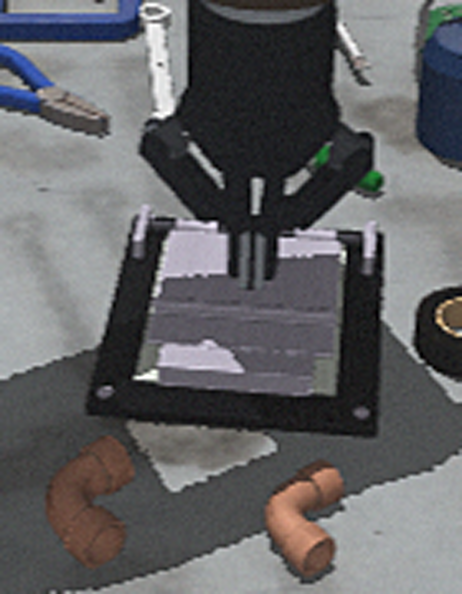

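```bash
python3 - <<'E'
from plant import *
from h import *
def rd(t):
    f=get_ft_force();p=H(get_ee_pos());v=np.round([f[:2]@EX,f[:2]@EY,f[2]],1)
    print(t,round(get_time_s(),2),np.round(p,1),v);return v
z=15.0
for x in list(range(-15,14,4))+list(range(15,30,1)):
    movel(W(x,0,z),speed=.04); v=rd(x)
    if v[2]>14: z+=.4
    if v[2]<4: z-=.4
    if v[0]<-18 : print("stop");break
snap("side","6",SB,3.3)
E
```

```text
-15 17.31 [-14.9   0.2  15.2] [ 0.2 -0.5  4.7]
-11 17.56 [-10.7   0.1  15.1] [0.4 0.1 5.2]
-7 17.81 [-6.6  0.1 15.1] [ 1.1 -0.4  6.4]
-3 18.06 [-2.5  0.  15. ] [1.8 0.8 5.1]
1 18.31 [ 1.4  0.  15. ] [2.4 1.  5.4]
5 18.56 [ 5.3  0.  15. ] [0.8 0.3 4.5]
9 18.81 [ 9.3  0.  15. ] [1.3 0.4 4.8]
13 19.06 [13.3  0.  15. ] [0.6 1.2 4.6]
15 19.31 [15.1  0.  15. ] [-1.2  0.5  5.1]
16 19.56 [16.  0. 15.] [-2.3  0.   3.8]
17 19.81 [17.   0.1 14.7] [-2.8 -0.4  6.8]
18 20.06 [18.   0.1 14.8] [-2.8  0.2  6.2]
19 20.31 [18.9  0.1 14.8] [-3.1 -0.   6.6]
20 20.56 [19.9  0.1 14.7] [-3.3 -0.5  7.3]
21 20.81 [20.9  0.1 14.8] [-3.7  0.4  6. ]
22 21.06 [21.2  0.1 14.9] [-11.1   0.3   5. ]
23 21.31 [21.3  0.1 15. ] [-18.2  -0.1   3.8]
stop
```

View pics/side6.png

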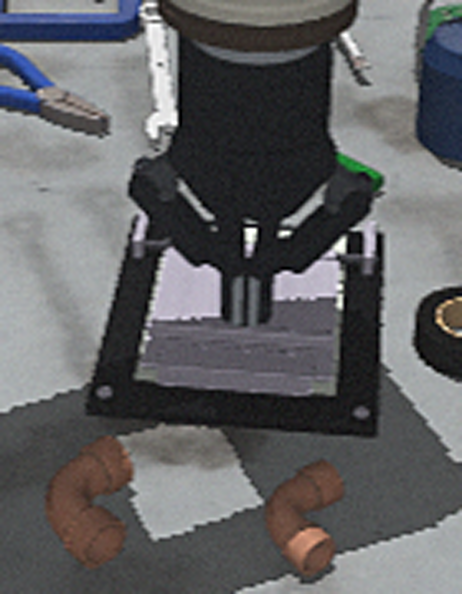

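The push met a hard stop at TCP x = 21.3 mm against 21 predicted for fully home, so I'll back off, retreat and look.

```bash
python3 - <<'E'
from plant import *
from h import *
movel(W(20.5,0,15),speed=.04)
movel(W(19.5,0,17),speed=.04)
movel(W(17,0,60),speed=.1)
snap("side","7a",SB,3.3)
movel(W(0,0,190),speed=.25)
goto([0.35,-0.35,0.3],down(EY))
sleep(.3)
snap("side","7",(220,120,390,300),3.2);snap("top","7")
print(get_time_s())
E
```

```text
25.3917
```

View pics/side7.png

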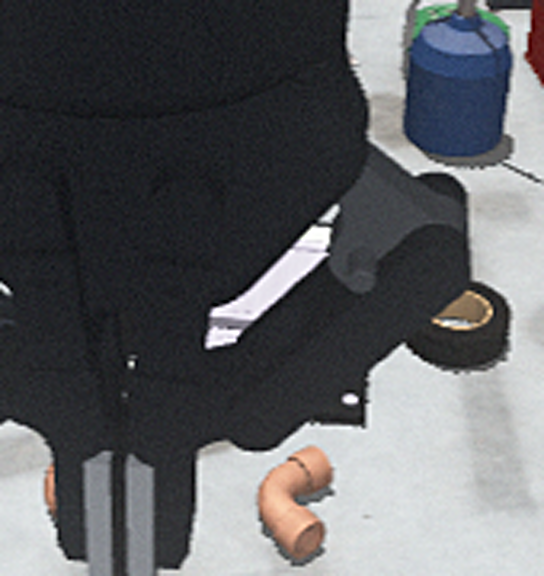

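View pics/top7.png

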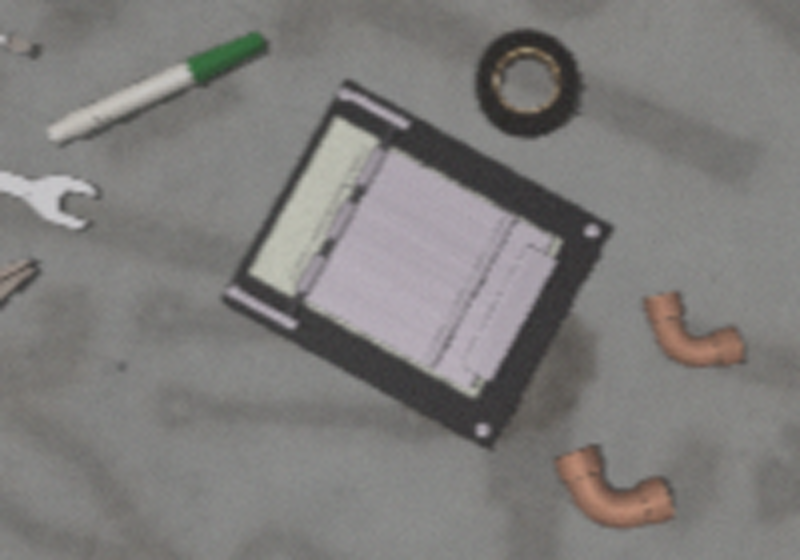

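The top view shows the flap flat with its edge under the lip at about (510,310). The roll is at (528,82) beside the board, and the marker and elbows are at their original pixels. One numeric check before closing.

```bash
python3 - <<'E'
from h import *
a=np.load("pics/top0.npz");c=np.load("pics/top7.npz")
R=lambda u,v,z:ray(c,160+(u+.5)/4-.5,130+(v+.5)/4-.5,z)
print("hinge",H(R(345,220,.014)),"rib",H(R(477,289,.023)),"roll",H(R(528,82,.019)))
def m(i,k):
    hsv=cv2.cvtColor(i["pixels"],cv2.COLOR_RGB2HSV);x0,y0,x1,y1=k[0]
    g=cv2.inRange(hsv[y0:y1,x0:x1],*map(np.array,k[1]));M=cv2.moments(g,True);return M["m10"]/M["m00"],M["m01"]/M["m00"]
for k in[((315,195,352,228),((3,70,40),(20,255,255))),((295,235,335,268),((3,70,40),(20,255,255))),((195,132,230,155),((45,80,30),(85,255,255)))]: print(m(a,k),m(c,k))
for y in (-40,0,40):
  for x in(-20,20,): 
    u=proj(c,W(x,y,15.5)).round().astype(int); z=c["range_z"][u[1]-1:u[1]+2,u[0]-1:u[0]+2]; zz=np.median(z)
    T=c["world_from_camera"];q=np.array([(u[0]-c["cx"])/c["fx"],(u[1]-c["cy"])/c["fy"],1])*zz;print(x,y,(T[:3,:3]@q+T[:3,3])[2].round(4))
E
python3 -c "
from plant import *
close_job();print(get_time_s())"
```

```text
hinge [-4.75282925e+01  2.28161354e-02  1.40000000e+01] rib [38.73337884  1.83541463 23.        ] roll [  5.88616342 120.99285785  19.        ]
(17.291079812206572, 18.760563380281692) (17.326923076923077, 18.682692307692307)
(17.714776632302407, 18.099656357388316) (17.717241379310344, 18.03103448275862)
(20.488636363636363, 11.761363636363637) (20.617977528089888, 11.640449438202246)
-20 -40 0.0155
20 -40 0.0173
-20 0 0.0148
20 0 0.0148
-20 40 0.0151
20 40 0.0164
the job is handed in; nothing more can be done
the job is handed in; nothing more can be done
```

The tape roll is off the card and the flap is tucked under the lip. I handed the job in at about 25 s, well within the 53 s limit. I picked nothing up.

- **Roll:** I pushed it off the +y side of the holder with the fingertips. It lies flat on the bench with its centre 121–122 mm from the holder's centre line, about 17 mm clear of the board.
- **Flap:** I folded it over with the shut fingertips, pressed it flat with about 5–6 N, and pushed it on by the rib. It met a hard stop about 20 mm past where the rib contact was expected. The force rose from 4 to 18 N over the last 0.4 mm.
- **After I let go:** The flap stayed down. Its face measured 15–17 mm above the bench, against 15.5 mm nominal. The hinge pin was at about x = -48 mm (-50 nominal) and the rib at about 39 mm (35 nominal), which is within picture and calibration error of fully home.
- **Bystanders:** The marker and both elbows moved by no more than about 0.15 px between the first and last top views, so they were not disturbed.
- **Checks that fell short:** The gripper blocked the last side view, so the final check of the flap rests on the top view alone. Push force built up at 13–15 mm of tool travel, against rib contact expected at about 1 mm. The flap had probably already been dragged along by friction; the hard stop and the last picture both agree with it being home.

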